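Shut the sprung drawer of the lazy susan caddy

TASK

The drawer of the teal lazy susan caddy has sprung open. With your fingertips, turn the caddy on its base until the drawer squarely faces the robot's edge of the table, and push the drawer all the way in against its stop and let it go, so that it springs back a little and stays latched. Pick nothing up, and leave the things on the table and in the caddy's tray where they are.

Things in the scene. Friction and masses are not known exactly. Their poses are not given: they have to be found in the camera images.
- caddy_axis (a point): Teal lazy susan caddy: a 270 mm turntable disc (top at 22 mm) carrying a box organiser, walls to 102 mm above the table. Point: on the turning axis, 78 mm up, on the floor of its open top tray. Axes turn with it: x from the drawer side (organiser face at x = -90 mm) to the back (+95 mm), y to the left of one facing the drawer (side walls at +-90 mm), z up. Drawer faces the robot's edge when x is world +x.
- caddy (a joint): Turn of the caddy on its base since the start, rad, counterclockwise from above positive, no end stops; it is stiff enough (0.18 N m) to stay where it is left.
- drawer_front (a point): Centre of the outer face of the drawer's front, a paler teal upright panel 172 mm wide, 42 mm high (30 to 72 mm above the table), 12 mm thick, overlapping the organiser's face. It lies 51 mm above the table, on the caddy's centre line, 144 mm from the axis when sprung open. Axes as the caddy's: the face looks along -x, the drawer goes in along +x.
- drawer (a joint): How far the drawer is pushed in, m: 0 sprung open (front panel 42 mm off the organiser), 0.034 latched (8 mm off), 0.041 at the inner stop (1 mm off). A spring drives it out, 2 N at 0 rising to 6 N at the stop. Once past 0.036 and let go it comes back to 0.034 and is held; let go short of that it springs out again. Pushing it in again when latched does no harm.
- plunger_knob (a point): Top of the caddy's catch plunger, a 16 mm steel knob in the tray, 60 mm in front of the axis, 95 mm above the table at rest. As the drawer goes in, a tooth raises it about 7 mm; it drops again when the catch has passed. It need not be touched.
- table_front (a point): A fixed, unmarked point on the glass, 450 mm straight ahead of the robot's base; its x axis points straight away from the robot's edge of the table, y along that edge.
- remote_center (a point): Centre of the loose black TV remote (42 x 152 x 18 mm) lying in the caddy's rear tray compartment.
- cards_center (a point): Centre of the loose red box of playing cards (64 x 89 x 18 mm) lying in the caddy's front tray compartment.
- mug_center (a point): Centre of the white ceramic mug (82 mm across, 95 mm high) on the table.
- spinning_top_center (a point): About the middle of the wooden spinning top (73 mm across, 86 mm long) that lies on its cone on the table.
- pencil_cup_center (a point): Centre of the steel pencil cup (80 mm across, 100 mm high, pencils to 155 mm).
- magenta_box_center (a point): Centre of the closed magenta plastic box (121 x 171 x 72 mm) on the table.
Not all that is in view belongs to the job. What is shaped like the part that bears cards_center but purple is not meant. Leave any pink look-alike of the part that bears remote_center alone.

How it is judged:
By the outcome, as a careful person would: the job done as asked, in the order asked, and still so for the second after the job is handed in, with the robot touching nothing.
It also fails if it takes over 59 s, if anything falls off the work surface, if the arm or the gripper's body presses on something with over 40 N, if the wrist force passes 120 N, or if a joint passes its speed limit or range.

ROBOT

A 6-joint arm with a two-finger parallel gripper is mounted at the origin on the work surface. World frame = base frame: x ahead of the robot, y to its left, z up, the work surface at z = 0. Lengths are in mm, angles in rad, forces in N, time in s.
With the tool pointing down it reaches from about 400 to 925 mm from the base axis. Payload 12.5 kg.
Tool frame: the origin (TCP) lies where the fingers leave the gripper's body, on its centre line; the fingertips stand 78 mm ahead of it and the grasp point (between the pads) lies 59 mm ahead of it (env.nose_length is the distance from the TCP to the fingertips, in mm); z points along the fingers, y is the line along which they close (so a half turn about z gives the same grasp; the last joint's range is limited). The gripper opens to 95 mm and grips with 3 to 60 N. Pads are 20 mm wide; open, the fingers measure 119 mm over their backs; the gripper's body (75 mm by 180 mm) begins 59 mm behind the grasp point.
Start: joints at [-1.323, 0.491, 1.559, -0, 1.092, -0.106], TCP at [216.562, -586.292, 292.261] pointing down, gripper open.
Joint ranges: [-3.1, 3.1], [-0.84, 2.19], [0.05, 2.79], [-1.13, 4.28], [0.06, 2.93], [-2.69, 2.69]. Speed limits (rad/s): [2.22, 2.22, 2.79, 3.14, 3.14, 3.14].

INTERFACE

Orientations are given as [roll, pitch, yaw] about the fixed x, y, z axes, in that order (R = Rz(yaw) Ry(pitch) Rx(roll)).
In Python, from cell import env gives the robot as it stands. The module is installed in compiled form; this text tells all that it offers.
- The arm moves only by the tool send_rows, never from a script. Its argument "series" is text: rows parted by semicolons, each of 6 numbers parted by spaces: the shift along the tool's x, y, z as a fraction of full scale, then the turn, a rotation vector about the tool's x, y, z as a fraction of full scale. A call has 1 to 5 rows; each row shifts and turns the commanded pose from where the row before left it, along the tool's axes as they then stand; what a row does not reach is not made up. Full scale, the value 1, is 60 mm for a shift and 10 degrees for a turn. A row lasts 1/8 s, in which the tool goes at most 62.5 mm and 10.7 degrees, less where a joint would pass 70% of its speed; a pose out of reach is approached as far as the arm can. A call with a number of a shift or a turn outside -1 to 1 is refused whole. A call with a gripper value outside its range is refused whole. "fingers" is the opening, from 0 (shut) to 1 (fully open), set as the call begins (left out, the last holds). The fingers move at their own pace and stop on an object; the grip force is fixed at half the most. Time passes only in rows, so rows that do not move let the fingers close. It gives the time, the measured TCP pose, the force, the opening and the grip force at its end, in the units of the state.
- env.state(): the state, without advancing time (a new reading comes with each control period).
- env.read_camera(name): name is "scene" or "top"; returns a dict with "color" (480x640x3 uint8, red, green, blue), "z_map" (480x640 float32, mm along the optical axis (not along the pixel's ray), 0 where there is no reading), "fovy" (degrees; the focal length in pixels is half the picture's height over the tangent of half this angle, whatever the lens; pixels are square), "cx", "cy" (the principal point, pixels), "R" (3x3) and "t" (3): a world point X has camera coordinates R X + t. Camera axes: x right, y down, z forward; pixel columns grow to the right and rows downward; lengths in mm; the calibration is good to about 2 mm. A picture is of the moment at which its call begins.
- env.job_done(): hands the job in; it is judged then, once.
The state is a dict: "t": time; "joints": joint angles; "qvel": joint speeds; "tau": joint torques, N m; "eef_pos": TCP position; "tcp_rot": TCP orientation; "ft_force": force on the tool from outside, world axes, zero at the start; "moment": the same for the moment, N m; "opening": opening from 0.0 (shut) to 1.0 (fully open); "grip_force": force on a finger pad.
Only numpy, scipy, OpenCV 4.12 (cv2) and the standard library are available. Lean on these libraries where they do the work, as an engineer would, in place of code of your own. Each camera call takes 0.05 s, during which the arm holds its last target. There are 200 camera calls.

## Working session

There is one attempt and no reset: what is moved stays moved. The work goes in short steps, Python scripts to look and compute and a tool call to move; the robot and the scene stay as the last step left them, time stands still between calls to the robot, and variables do not carry over. Pictures are saved under pics/ and viewed, at most 10 in all, crops included, and the job is handed in when it is done.

Besides the shell and the picture viewer there is one more tool, called as a command line: name --argument value ..., lists and objects as JSON in quotes. send_rows: Moves the arm, as the interface text tells. Shift numbers are shares of 60 mm and turn numbers shares of 10 degrees, none past 1 either way. Its arguments: {"type":"object","properties":{"series":{"type":"string"},"fingers":{"type":"number"}},"required":["series"]}

```bash
mkdir -p pics
cat > h.py <<'E'
import numpy as np, cv2, pickle
from cell import env
def snap(name,fn):
    c=env.read_camera(name); pickle.dump(c,open(f'{name}.pkl','wb')); cv2.imwrite(f'pics/{fn}.png',c['color'][:,:,::-1]); return c
def load(name): return pickle.load(open(f'{name}.pkl','rb'))
def world(c,u,v,z=None):
    f=240/np.tan(np.radians(c['fovy'])/2); R=np.array(c['R']);t=np.array(c['t'])
    d=np.array([(u-c['cx'])/f,(v-c['cy'])/f,1.])
    if z is None: return R.T@(d*c['z_map'][int(v),int(u)]-t)
    o=-R.T@t; w=R.T@d; return o+w*(z-o[2])/w[2]
def cloud(c):
    f=240/np.tan(np.radians(c['fovy'])/2); R=np.array(c['R']);t=np.array(c['t'])
    v,u=np.mgrid[:480,:640]; Z=c['z_map']
    P=np.stack([(u-c['cx'])/f*Z,(v-c['cy'])/f*Z,Z],-1)
    return (P-t)@R
E
python3 - <<'E'
from h import *
for n in('top','scene'):
    c=snap(n,n+'1'); print(n,c['fovy'],c['cx'],c['cy'],np.round(-np.array(c['R']).T@c['t']))
print(env.state())
E
```

```text
top 52.81935468082044 317.730829191089 241.72578657628185 [ 300.  -11. 1440.]
scene 52.27401009161531 320.6170282126374 239.80547149969158 [1073.  391. 1289.]
{'t': 0.1, 'joints': array([-1.32260202e+00,  4.91498638e-01,  1.55934917e+00, -9.49043881e-06,
        1.09169702e+00, -1.05581883e-01]), 'qvel': array([ 0.00051893, -0.00056642, -0.00067538,  0.00183699,  0.00057829,
       -0.00058534]), 'tau': array([ 4.55789952e-03, -6.13621116e+01, -2.58606863e+01,  6.94639608e-02,
        4.70130437e-02, -6.20625224e-05]), 'eef_pos': array([ 216.52709514, -586.16517625,  291.73409414]), 'tcp_rot': array([-3.14064490e+00, -9.19745791e-05,  3.53780521e-01]), 'ft_force': array([-0.30455485, -0.15140337, -0.12463064]), 'moment': array([ 0.01202983, -0.01046792, -0.05164219]), 'grip_force': 0.0, 'opening': 1.0053585571875743}
```

View pics/top1.png

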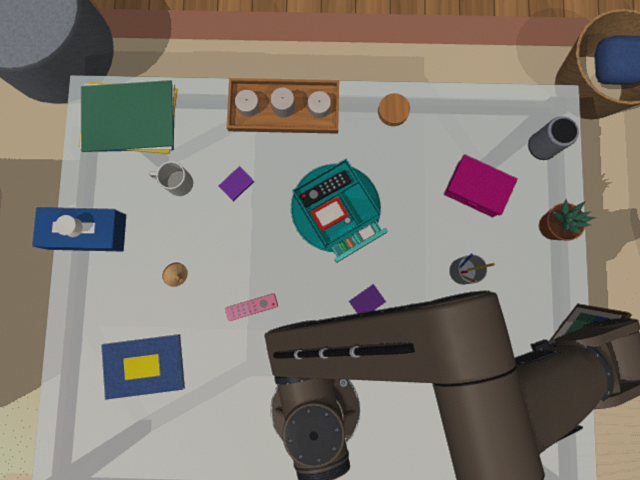

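View pics/scene1.png

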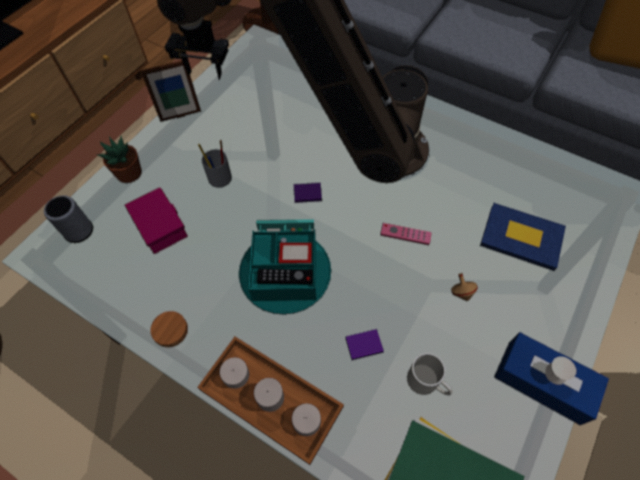

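Top view: the teal caddy's disc is at about (336,208), with the drawer open toward the lower right, its front around (360,243). The red cards (330,213) and black remote (325,188) are in the tray. The purple boxes (236,183) and (367,299) and the pink remote (251,306) are the look-alikes, and I'll leave them alone. I'll take an enlarged crop and measure.

Run:
```python
from h import *
c=load('top'); im=c['color'][140:280,270:410,::-1]; cv2.imwrite('pics/crop1.png',cv2.resize(im,None,fx=4.2,fy=4.2,interpolation=cv2.INTER_CUBIC))
P=cloud(c); hsv=cv2.cvtColor(c['color'],cv2.COLOR_RGB2HSV)
m=np.zeros((480,640),bool); m[140:280,270:410]=1
teal=m&(hsv[...,0]>75)&(hsv[...,0]<100)&(hsv[...,1]>90)
disc=P[teal&(abs(P[...,2]-22)<6)][:,:2]
(cx,cy),r=cv2.minEnclosingCircle(disc.astype(np.float32)); print('disc',cx,cy,r,len(disc))
w=P[teal&(abs(P[...,2]-102)<5)][:,:2]; print('walls',cv2.minAreaRect(w.astype(np.float32)))
f=P[teal&(P[...,2]>60)&(P[...,2]<80)][:,:2]
np.save('f.npy',f)
for n,(u,v) in dict(mug=(172,178),top=(175,273),cup=(468,268),mag=(480,186),purp=(367,299),pink=(251,306),cards=(330,213),d1=(338,258),d2=(385,231)).items(): print(n,np.round(world(c,u,v)))
```

```text
disc 585.5240478515625 -48.6900749206543 135.81573486328125 1109
walls ((589.6906127929688, -44.25309753417969), (185.09947204589844, 180.8026885986328), 32.224037170410156)
mug [668. 452.   9.]
top [378. 416.  40.]
cup [ 415. -442.   11.]
mag [ 648. -462.   71.]
purp [ 317. -144.   16.]
pink [288. 194.  20.]
cards [554. -30.  97.]
d1 [429. -55.  74.]
d2 [ 509. -187.   78.]
```

View pics/crop1.png

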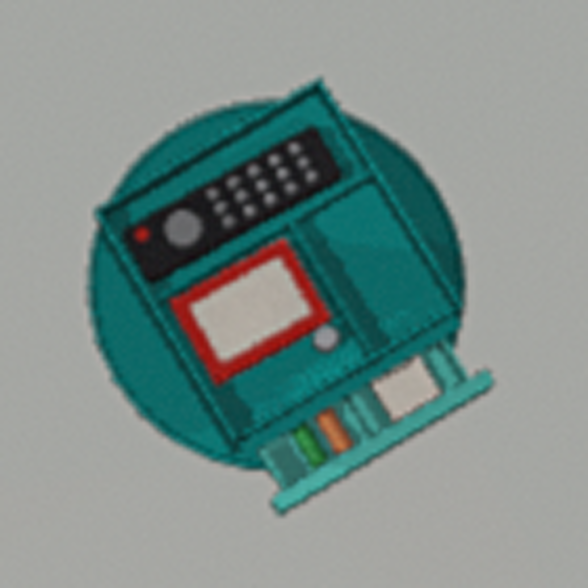

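The crop confirms it: the real caddy has red-framed cards and a black remote in the tray, and its paler drawer front runs from (280,505) to (487,380). The axis is at about (586,-48) and the disc radius is 136 mm, which matches. Caddy yaw is about +31.5°, so I need to turn it about 31.5° clockwise. I'll do that by pushing the right side wall with shut fingers.

send_rows --series "0.8 -0.4 0 0 0 0;0.8 -0.4 0 0 0 0;0.8 -0.4 0 0 0 0;0.8 -0.4 0 0 0 0;0.8 -0.4 0 0 0 0" --fingers 0

```text
t: 0.72
eef_pos: [401.1, -389.2, 292.1]
tcp_rot: [-3.141, 0.0, 0.354]
ft_force: [-0.4, -0.8, -0.7]
opening: 0.53
grip_force: 0.0
```

send_rows --series "0.8 -0.4 0 0 0 0;0.8 -0.4 0 0 0 0;0.8 -0.4 0 0 0 0;0.8 -0.4 0 0 0 -0.56;0.8 -0.4 0 0 0 -0.56"

```text
t: 1.35
eef_pos: [580.7, -190.1, 291.9]
tcp_rot: [-3.141, 0.0, 0.552]
ft_force: [0.3, -0.8, 0.9]
opening: 0.022
grip_force: 0.0
```

send_rows --series "0 0 0 0 0 0;0 0 0 0 0 0"

```text
t: 1.6
eef_pos: [579.4, -191.5, 291.9]
tcp_rot: [-3.141, 0.001, 0.549]
ft_force: [-0.1, -0.6, -0.8]
opening: 0.009
grip_force: 0.0
```

send_rows --series "0.17 0 0.9 0 0 0;0 0 0.9 0 0 0;0 0 0.85 0 0 0;0 0 0 0 0 0"

```text
t: 2.1
eef_pos: [586.6, -186.9, 130.4]
tcp_rot: [-3.136, 0.004, 0.547]
ft_force: [0.0, 0.1, 0.7]
opening: 0.004
grip_force: 0.0
```

send_rows --series "0 -0.12 0 0 0 0;0 -0.1 0 0 0 0;0 -0.05 0 0 0 0;0 0 0 0 0 0"

```text
t: 2.6
eef_pos: [580.1, -172.1, 134.1]
tcp_rot: [3.14, -0.001, 0.55]
ft_force: [-0.3, -0.9, -0.1]
opening: 0.002
grip_force: 0.0
```

send_rows --series "-0.09 -0.061 0 0 0 0.3;-0.09 -0.061 0 0 0 0.3;-0.09 -0.061 0 0 0 0.3;-0.09 -0.061 0 0 0 0.3;-0.09 -0.061 0 0 0 0.3"

```text
t: 3.22
eef_pos: [548.1, -167.7, 133.7]
tcp_rot: [3.14, -0.001, 0.286]
ft_force: [0.2, -1.3, -0.3]
opening: 0.003
grip_force: 0.7
```

send_rows --series "-0.09 -0.061 0 0 0 0.3;-0.09 -0.061 0 0 0 0.3;0 0 0 0 0 0"

```text
t: 3.6
eef_pos: [535.4, -163.2, 133.5]
tcp_rot: [3.141, -0.0, 0.183]
ft_force: [0.6, 0.4, 0.4]
opening: -0.0
grip_force: 0.0
```

```bash
cat > meas.py <<'E'
from h import *
import sys
def meas(fn):
    c=snap('top',fn); im=c['color'][140:280,270:410,::-1]; cv2.imwrite(f'pics/{fn}c.png',cv2.resize(im,None,fx=4.2,fy=4.2,interpolation=cv2.INTER_CUBIC))
    P=cloud(c); hsv=cv2.cvtColor(c['color'],cv2.COLOR_RGB2HSV)
    m=np.zeros((480,640),bool); m[140:280,270:410]=1
    teal=m&(hsv[...,0]>75)&(hsv[...,0]<100)&(hsv[...,1]>90)
    d=P[teal&(abs(P[...,2]-22)<6)][:,:2]; print('disc',cv2.minEnclosingCircle(d.astype(np.float32)))
    w=P[teal&(abs(P[...,2]-102)<5)][:,:2]; print('walls',cv2.minAreaRect(w.astype(np.float32)))
    s=env.state(); print(np.round(s['eef_pos'],1),s['tcp_rot'],s['ft_force'])
meas(sys.argv[1])
E
python3 meas.py top2
```

```text
disc ((615.7793579101562, -38.85637283325195), 128.4237823486328)
walls ((615.2505493164062, -38.84600830078125), (132.92855834960938, 179.37451171875), 12.395589828491211)
[ 535.6 -163.2  133.5] [ 3.14133407e+00 -2.82687041e-04  1.83876076e-01] [-0.47705835  0.35818914 -0.05291235]
```

View pics/top2c.png

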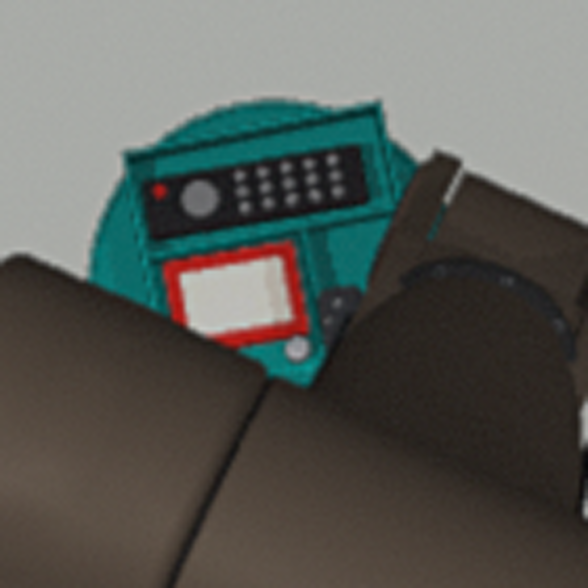

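The caddy has turned: its back edge now runs from (125,155) to (380,105), so about 12° is left.

send_rows --series "-0.09 -0.061 0 0 0 0.3;-0.09 -0.061 0 0 0 0.3;-0.09 -0.061 0 0 0 0.3;-0.045 -0.031 0 0 0 0.15;0 0 0 0 0 0"

```text
t: 4.28
eef_pos: [515.3, -152.6, 133.3]
tcp_rot: [3.142, -0.0, 0.001]
ft_force: [-0.3, -0.8, 0.9]
opening: 0.004
grip_force: 0.1
```

```bash
python3 meas.py top3
```

```text
disc ((612.55078125, -36.091346740722656), 130.44091796875)
walls ((589.8983154296875, -45.21211242675781), (185.30465698242188, 179.61000061035156), 3.0202524662017822)
[ 515.4 -152.6  133.2] [3.14155220e+00 9.99391489e-05 7.24530843e-04] [0.17455196 0.35553947 0.23778381]
```

View pics/top3c.png

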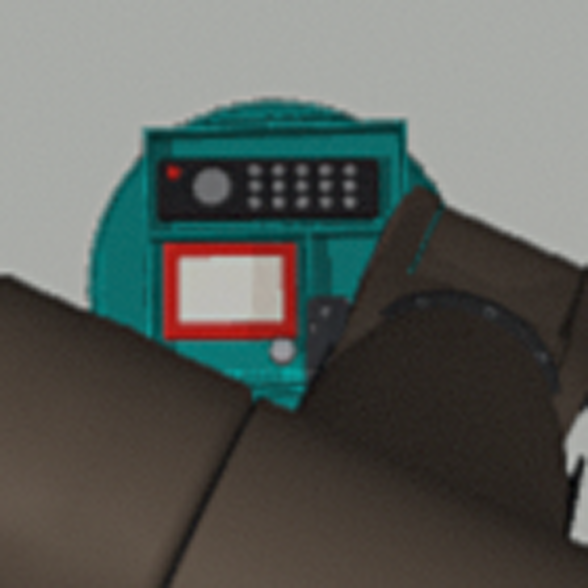

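The back edge (145,130)-(405,122) still shows about 2-3°. I'll nudge it, back off and measure precisely.

send_rows --series "-0.04 -0.025 0 0 0 0;-0.03 -0.02 0 0 0 0;0 0 0 0 0 0"

```text
t: 4.7
eef_pos: [510.9, -149.8, 133.2]
tcp_rot: [-3.142, 0.0, -0.0]
ft_force: [-0.2, -0.2, 0.6]
opening: 0.005
grip_force: 0.2
```

send_rows --series "0 0.5 0 0 0 0;0 0.5 0 0 0 0;0 0 -0.9 0 0 0;-0.3 0.8 -0.9 0 0 0;-0.5 0.8 0 0 0 0" --fingers 1

```text
t: 5.32
eef_pos: [466.6, -299.2, 235.8]
tcp_rot: [3.138, -0.005, 0.002]
ft_force: [0.1, -1.2, -1.5]
opening: 0.475
grip_force: 0.0
```

send_rows --series "-0.5 0.5 0 0 0 0;0 0 0 0 0 0"

```text
t: 5.58
eef_pos: [434.2, -329.7, 232.6]
tcp_rot: [-3.141, 0.0, -0.004]
ft_force: [0.4, 0.6, -0.6]
opening: 0.684
grip_force: 0.0
```

```bash
python3 meas.py top4
cat > ang.py <<'E'
from h import *
# back wall outer edge (image row of strongest gradient per column) -> world at z=102
c=load('top'); g=cv2.GaussianBlur(cv2.cvtColor(c['color'],cv2.COLOR_RGB2HSV),(3,3),0)
P=cloud(c); h=P[...,2]
pts=[]
for u in range(308,364):
    for v in range(158,185):
        if h[v,u]>90 and h[v,u]<112: pts.append(world(c,u,v,102)[:2]); break
pts=np.array(pts); p=np.polyfit(pts[:,1],pts[:,0],1); r=pts[:,0]-np.polyval(p,pts[:,1]); k=abs(r)<3
p=np.polyfit(pts[k,1],pts[k,0],1); print('yaw from back wall',np.degrees(-np.arctan(p[0])),k.sum(),p)
E
python3 ang.py
```

```text
disc ((583.8697509765625, -47.49650573730469), 135.58438110351562)
walls ((589.599609375, -45.626708984375), (185.07469177246094, 180.247314453125), 1.240862488746643)
[ 435.1 -328.7  232.6] [-3.14122628e+00  1.73468365e-04 -2.78843570e-03] [-0.2552807   0.34618335  0.10217295]
yaw from back wall 1.2675659532519283 56 [-2.21268094e-02  6.79838222e+02]
```

View pics/top4c.png

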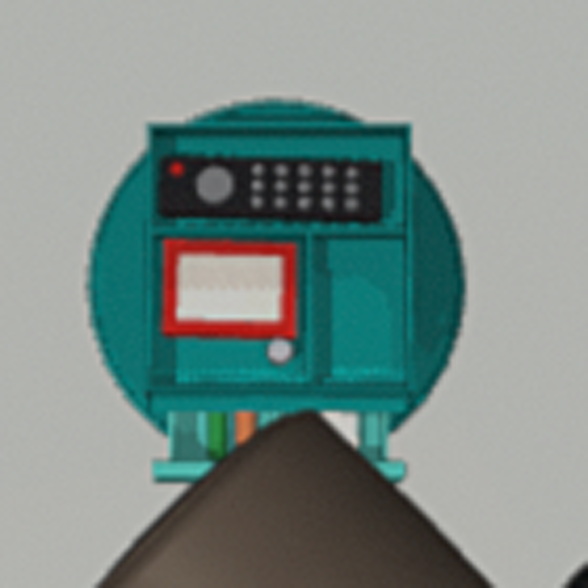

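The caddy is square to within about 1.2°, the tray contents are undisturbed, and the drawer front lies at about (155–405, 470) in the crop. Next I'll push the front with both spread fingertips, which also squares it.

send_rows --series "-0.1 -0.9 0 0 0 0;-0.1 -0.95 0 0 0 0;-0.1 -0.95 0 0 0 0;0 -0.95 0 0 0 0;0 -0.95 0 0 0 0"

```text
t: 6.25
eef_pos: [417.9, -43.4, 232.7]
tcp_rot: [-3.142, -0.0, 0.0]
ft_force: [0.8, 0.3, 0.7]
opening: 1.002
grip_force: 0.0
```

send_rows --series "0 0 0 0 0 0;0 0 0 0 0 0"

```text
t: 6.5
eef_pos: [418.3, -45.5, 232.6]
tcp_rot: [3.141, -0.0, 0.002]
ft_force: [0.9, 0.1, -0.2]
opening: 0.999
grip_force: 0.0
```

send_rows --series "-0.05 0 0.9 0 0 0;0 0 0.88 0 0 0;0 0 0 0 0 0;0.2 0 0 0 0 0;0.1 0 0 0 0 0"

```text
t: 7.12
eef_pos: [434.3, -46.5, 127.6]
tcp_rot: [3.141, -0.003, -0.0]
ft_force: [-4.0, -0.4, 0.4]
opening: 1.004
grip_force: 1.4
```

send_rows --series "0.1 0 0 0 0 0;0.1 0 0 0 0 0;0.1 0 0 0 0 0;0.1 0 0 0 0 0;0 0 0 0 0 0"

```text
t: 7.75
eef_pos: [456.9, -45.8, 126.4]
tcp_rot: [-3.142, 0.0, 0.0]
ft_force: [-4.6, 1.9, 2.2]
opening: 1.001
grip_force: 2.0
```

send_rows --series "0.1 0 0 0 0 0;0.08 0 0 0 0 0;0.05 0 0 0 0 0;0 0 0 0 0 0"

```text
t: 8.25
eef_pos: [470.3, -45.7, 126.3]
tcp_rot: [-3.141, 0.001, 0.0]
ft_force: [-5.3, 1.5, 2.5]
opening: 0.997
grip_force: 2.8
```

send_rows --series "0.04 0 0 0 0 0;0.03 0 0 0 0 0;0 0 0 0 0 0"

```text
t: 8.62
eef_pos: [473.5, -45.4, 126.2]
tcp_rot: [-3.141, 0.004, 0.001]
ft_force: [-10.7, 5.0, 5.6]
opening: 0.999
grip_force: 5.0
```

send_rows --series "0.03 0 0 0 0 0;0 0 0 0 0 0;0 0 0 0 0 0"

```text
t: 9.0
eef_pos: [474.1, -45.0, 126.0]
tcp_rot: [-3.14, 0.007, 0.002]
ft_force: [-14.6, 6.2, 8.0]
opening: 0.998
grip_force: 7.5
```

send_rows --series "-0.1 0 0 0 0 0;-0.1 0 0 0 0 0;-0.2 0 0 0 0 0;-0.4 0 0 0 0 0;0 0 -0.9 0 0 0"

```text
t: 9.62
eef_pos: [426.7, -46.0, 178.4]
tcp_rot: [-3.14, 0.006, -0.001]
ft_force: [0.9, -0.5, 0.6]
opening: 1.0
grip_force: 0.0
```

send_rows --series "0 0.9 -0.9 0 0 0;0 0.9 0 0 0 0;0 0.9 0 0 0 0;0 0.9 0 0 0 0;0 0.9 0 0 0 0"

```text
t: 10.25
eef_pos: [428.2, -308.3, 224.5]
tcp_rot: [3.14, -0.001, -0.001]
ft_force: [1.5, -0.3, 0.4]
opening: 0.999
grip_force: 0.0
```

send_rows --series "0 0.9 0 0 0 0;0 0.9 0 0 0 0;0 0 0 0 0 0"

```text
t: 10.62
eef_pos: [427.9, -417.5, 223.9]
tcp_rot: [3.14, -0.001, -0.004]
ft_force: [-0.1, 0.7, -0.5]
opening: 1.001
grip_force: 0.0
```

```bash
python3 meas.py top5;python3 ang.py
python3 - <<'E'
from h import *
c=load('top'); P=cloud(c); h=P[...,2]; hsv=cv2.cvtColor(c['color'],cv2.COLOR_RGB2HSV)
pts=[]
for u in range(300,375):
    for v in range(262,225,-1):
        if 60<h[v,u]<84 and 75<hsv[v,u,0]<100: pts.append(world(c,u,v,72)[:2]); break
pts=np.array(pts); p=np.polyfit(pts[:,1],pts[:,0],1);r=pts[:,0]-np.polyval(p,pts[:,1]);k=abs(r)<4
p=np.polyfit(pts[k,1],pts[k,0],1); print(len(pts),k.sum(),'front yaw',np.degrees(-np.arctan(p[0])),'x at -46',np.polyval(p,-46),pts[:,1].min(),pts[:,1].max())
print('R',np.round(c['R'],4))
E
```

```text
disc ((586.6786499023438, -46.38532638549805), 133.68917846679688)
walls ((589.6588134765625, -44.483856201171875), (184.97874450683594, 177.90994262695312), 0.6470704674720764)
[ 427.9 -415.5  223.8] [ 3.14129286e+00 -2.87761887e-04 -2.84158225e-03] [-0.16295922  0.9476139   1.42168004]
yaw from back wall 1.0279704725561105 56 [-1.79433947e-02  6.79754716e+02]
63 61 front yaw 0.0050125067809109495 x at -46 477.14521455776395 -134.02947704892898 43.15073400204911
R [[ 0.0243 -0.9997 -0.0075]
 [-0.9916 -0.0231 -0.127 ]
 [ 0.1268  0.0105 -0.9919]]
```

View pics/top5c.png

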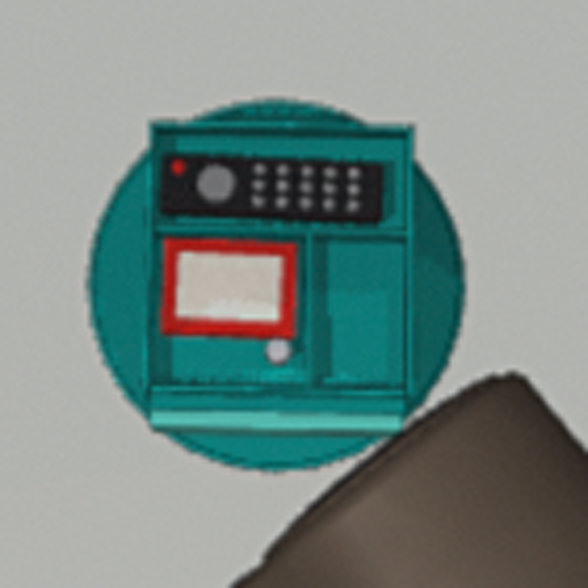

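The drawer is latched: its front face is about 110 mm from the axis, and it is square to within 1°. But my fingertips (146 mm up) are close to the pencils (155 mm), so I'll go straight up and check.

send_rows --series "0 0 -0.9 0 0 0;0 0 -0.9 0 0 0;0 -0.6 0 0 0 0;0 0 0 0 0 0;0 0 0 0 0 0"

```text
t: 11.3
eef_pos: [428.7, -377.8, 332.0]
tcp_rot: [3.141, -0.0, 0.0]
ft_force: [0.8, -0.2, -0.4]
opening: 1.0
grip_force: 0.0
```

Run:
```python
from h import *
a=cv2.imread('pics/scene1.png'); c=snap('scene','scene2'); b=cv2.imread('pics/scene2.png')
f=lambda i:cv2.resize(i[110:290,110:330],None,fx=1.8,fy=2.2*0+1.8,interpolation=cv2.INTER_CUBIC)
cv2.imwrite('pics/cmp.png',np.hstack([f(a),f(b)]))
print(env.state()['eef_pos'])
```

```text
[ 428.66723928 -378.20681674  331.78572076]
```

View pics/cmp.png

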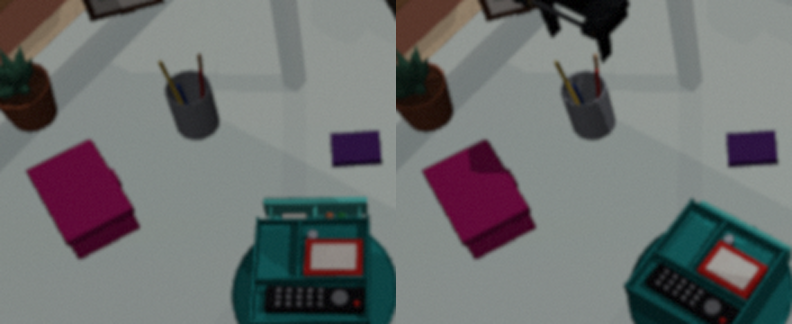

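The pencil cup is unmoved (192,105 in both halves), and the magenta and purple boxes are where they were. The drawer is shut and the caddy is turned, so I'm handing in.

```bash
python3 -c "
from cell import env
print(env.job_done())"
```

```text
the job is handed in; nothing more can be done
None
```

I turned the caddy until the drawer faces the robot's edge (square to within about 1°), then pushed the drawer to its stop, where it sprang back and latched; I picked nothing up, saw nothing else moved in the pictures I checked, and handed the job in at about 11 s.

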